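# Post the soap bar through the cabinet's spring flap

### The arm

A 6-joint arm with a two-finger parallel gripper is mounted at the origin on the work surface. World frame = base frame: x ahead of the robot, y to its left, z up, the work surface at z = 0. Lengths are in mm, angles in rad, forces in N, time in s.
With the tool pointing down it reaches from about 425 to 950 mm from the base axis. Payload 3.5 kg.
Tool frame: the origin (TCP) lies midway between the tips of the shut fingers; the grasp point (between the pads) lies 19 mm behind it; z points along the fingers, y is the direction in which the jaws open and shut (so a half turn about z gives the same grasp; the last joint's range is limited). The gripper opens to 85 mm and grips with 20 to 120 N. Pads are 22 mm wide; open, the fingers measure 114 mm over their backs; the gripper's body (76 mm by 85 mm) begins 54 mm behind the grasp point. The pads swing forward as they close: fully open they stand 13 mm farther back than shut.
Start: joints at [1.107, 0.286, 1.577, -0, 1.279, -0.15], TCP at [208.319, 642.035, 231.325] pointing down, gripper open.
Joint ranges: [-2.77, 2.77], [-0.9, 2.22], [0.21, 2.48], [-1.53, 4.67], [0.24, 2.81], [-2.84, 2.84]. Speed limits (rad/s): [2.79, 2.79, 3.14, 3.14, 3.14, 3.14].

### API

Orientations are given as a unit quaternion [w, x, y, z].
In Python, from plant import state, snapshot, camera_info, job_done gives the robot as it stands. The module is installed in compiled form; this text tells all that it offers.
- The arm moves only by the tool drive_tool, never from a script. Its argument "deltas" is a list of rows, each a list of 4 numbers: the shift along the tool's x, y, z as a fraction of full scale, then the turn about the tool's z as a fraction of full scale. A call has 1 to 12 rows; each row shifts and turns the commanded pose from where the row before left it, along the tool's axes as they then stand; what a row does not reach is not made up. Full scale, the value 1, is 40 mm for a shift and 0.08 rad for a turn. A row lasts 1/12 s, in which the tool goes at most 41.7 mm and 7.16 degrees, less where a joint would pass 70% of its speed; a pose out of reach is approached as far as the arm can. A call with a number of a shift or a turn outside -1 to 1 is refused whole. A call with a gripper value outside its range is refused whole. "gripper" is the opening, from 0 (shut) to 1 (fully open), set as the call begins (left out, the last holds). The fingers move at their own pace and stop on an object; "newtons" is the grip in N (left out, the last holds). Time passes only in rows, so rows that do not move let the fingers close. It gives the time, the measured TCP pose, the force and the opening at its end, in the units of the state.
- state(): the state, without advancing time (a new reading comes with each control period).
- snapshot(name): name is "scene" or "top" or "wrist"; returns the picture (420x560x3 uint8, red, green, blue); there is no depth.
- camera_info(name): a dict with "mtx" (3x3 intrinsics, pixels), "xyz" and "attitude" of the camera in the world. Camera axes: x right, y down, z forward; pixel columns grow to the right and rows downward; lengths in mm; the calibration is good to about 2 mm. A picture is of the moment at which its call begins: read the wrist's pose just before it. camera_info takes no time and is no camera call; for the wrist camera it gives the pose at the moment of the call.
- job_done(): hands the job in, once; it reports no verdict.
The state is a dict: "clock": time; "joint_positions": joint angles; "qd": joint speeds; "effort": joint torques, N m; "tool_pos": TCP position; "eef_rot": TCP orientation; "force": force on the tool from outside, world axes, zero at the start; "wrist_torque": the same for the moment, N m; "finger_gap": opening from 0.0 (shut) to 1.0 (fully open).
Only numpy, scipy, OpenCV 4.12 (cv2) and the standard library are available. Lean on these libraries where they do the work, as an engineer would, in place of code of your own. Each camera call takes 0.05 s, during which the arm holds its last target. There are 200 camera calls.

### The job

Put the soap bar away in the chrome cabinet through its self-closing top flap: press the flap open with one fingertip and, while you keep it held open, push the soap bar along its slotted ledge with the other finger so that it drops inside. Then let the flap close by itself and move clear. Push the soap gently, without gripping it or lifting it off the ledge, and leave the switch, the small things on the cabinet and everything round about as they are.

Things in the scene. Friction and masses are not known exactly. Their poses are not given: they have to be found in the camera images.
- cabinet: Fixed chrome cabinet, 300 x 180 x 200 mm, yawed about the vertical. Origin on the table under the edge where ledge meets mouth; spans x -130..170, y -70..110 mm in its own frame, flat deck at z = 200 mm. Soap is pushed along its +x from the ledge into the mouth (x 0..110, y -54..100 mm), which the flap shuts. Rear deck at x 110..170. Empty inside, floor at z = 12 mm
- ledge_edge (a point): Cabinet frame (0, 0, 200) mm: middle of the ledge's end, on its top, where the mouth begins. The ledge (cabinet x -120..0, y -54..46 mm, 6 mm thick) is split by a finger slot 40 mm wide (y -20..20, x -120..0), open below and into the mouth: a fingertip can hang 100 mm under the deck in it and travel along +x into the mouth
- flap (a joint): Angle of the sprung flap, rad: 0 shut, grows as pushed down, stop at 1.25. L-shaped aluminium plate 4 mm thick, top 1 mm under the deck, hinged along cabinet x at y = 100 mm. Spring: about 0.14 N m to start, 0.25 N m at 1 rad; shuts within half a second. It bears the soap shut; held 0.75 rad or more open, soap slides off it into the cabinet. Wide part over the mouth: cabinet x 3..107, y -49..98 mm
- flap_wing (a point): Point on the flap's wing, cabinet frame (-60, 75, 199) mm when shut. The wing (cabinet x -117..3, y 51..98 mm) runs back from the wide part beside the ledge, along the hinge: a finger pressing down there opens the flap and can slide along x at the same angle. A tip 32 mm under the deck that touches it 30 mm from the hinge line holds it about 0.8 rad open; nearer the hinge opens it more
- soap: Loose ivory soap bar, about 60 g, 45 x 80 x 20 mm (its own x, y, z), flat on the ledge across the finger slot, long side across the cabinet. Origin: centre of its underside. Starts with its centre 32 to 60 mm before the mouth (cabinet x -60..-32), within 4 mm of the slot's middle line, turned up to 0.1 rad
- soap_mid (a point): Centre of the soap bar, 10 mm above its underside
- switch (a joint): White toggle switch on a block on the table at the cabinet's left (+y) side; angle in rad, to be left as it is
- puck: Round greenish soap, 48 mm across, 18 mm high, on the cabinet's rear deck; leave it
- clothes_peg: Wooden clothes peg, 75 x 10 x 14 mm, lying on the cabinet's rear deck; leave it
- basket: Yellow plastic peg basket, 150 x 200 x 90 mm with a handle up to 155 mm, on the table; leave it
- bowl: Glass bowl, 150 mm across, 65 mm high, on the table; leave it
- peg_jar: Wooden jar of clothes pegs, 96 mm across, 125 mm high; leave it
There are look-alikes about, which are no part of the job. What is shaped like the soap but orange or turquoise is not meant.

How it is judged (in metres and radians):
On the way, in this order (a step that is already met when the one before it is completed fails the run):
1. a finger holds the flap open (0.6 rad or more) while the soap is still on the ledge (value of joint flap above 0.6 rad and contact force between the fingers and cabinet above 0.3 N and x of soap_mid in the frame of cabinet below -0.005 m and z of soap_mid in the frame of cabinet above 0.2 m), for 0.1 s.
2. the soap has dropped through the mouth while a finger still holds the flap open (0.5 rad or more) (value of joint flap above 0.5 rad and contact force between the fingers and cabinet above 0.3 N and z of soap_mid in the frame of cabinet below 0.15 m), for 0.1 s.
At the end, for the whole second after the job is handed in: The soap bar is down inside the cabinet (its centre within the cabinet's walls and under 90 mm above the table) and the flap has closed (under 0.05 rad) (z of soap_mid in the frame of cabinet below 0.09 m and x of soap_mid in the frame of cabinet between -0.13 and 0.17 m and y of soap_mid in the frame of cabinet between -0.07 and 0.11 m and value of joint flap below 0.05 rad); the robot touches nothing.
It fails at once if the soap is lifted more than 35 mm off the ledge (z of soap_mid in the frame of cabinet above 0.245 m).
It fails at once if the fingers press on the soap with more than 20 N (contact force between the fingers and soap above 20 N).
It fails at once if the switch is moved by more than 0.3 rad (value of joint switch above 0.3 rad).
It fails at once if the round soap or the clothes peg on the cabinet is moved more than 20 mm (distance of any of puck, clothes_peg from where it was at the start of the episode above 0.02 m).
It fails at once if the peg basket, the bowl or the peg jar is moved more than 30 mm (distance of any of basket, bowl, peg_jar from where it was at the start of the episode above 0.03 m).
It also fails if it takes over 35 s, if anything falls off the work surface, if the arm or the gripper's body presses on something with over 40 N, if the wrist force passes 120 N, or if a joint passes its speed limit or range.

## Working session

There is one attempt and no reset: what is moved stays moved. The work goes in short steps, Python scripts to look and compute and a tool call to move; the robot and the scene stay as the last step left them, time stands still between calls to the robot, and variables do not carry over. Pictures are saved under pics/ and viewed, about 8 in all and at most 12, crops included, and the job is handed in when it is done.

Besides the shell and the picture viewer there is one more tool, called after "Call:" by a JSON object that holds its "name" and its "arguments", one argument or row to a line. drive_tool: Moves the arm, as the interface text tells. Its arguments: {"type":"object","properties":{"deltas":{"type":"array","items":{"type":"array","items":{"type":"number"}}},"gripper":{"type":"number"},"newtons":{"type":"number"}},"required":["deltas"]}

```bash
mkdir -p pics
python3 - <<'E'
from plant import *
import cv2
print(state())
for n in ("scene","top"):
    cv2.imwrite(f"pics/{n}0.png",snapshot(n)[:,:,::-1]); print(n,camera_info(n))
print(camera_info("wrist"))
E
```

```text
{'clock': 0.0, 'joint_positions': array([ 1.10700124e+00,  2.87151570e-01,  1.57818970e+00,  1.42526213e-05,
        1.27861662e+00, -1.50017698e-01]), 'qd': array([-0.00148627,  0.00113107, -0.00068701,  0.00184161,  0.00118561,
       -0.00010912]), 'effort': array([ 1.37955474e-03, -4.05973899e+01, -2.92634636e+01, -4.93456344e-05,
        5.67076262e-03, -1.10504467e-05]), 'tool_pos': array([208.02000893, 641.44700906, 229.94971309]), 'eef_rot': array([-3.63784923e-04,  1.56247801e-01,  9.87717179e-01, -1.12529619e-03]), 'force': array([ 0.31265186,  0.13405057, -0.65984336]), 'wrist_torque': array([-0.00364928,  0.01407112, -0.01286302]), 'finger_gap': 1.004454943528166}
scene {'mtx': array([[410.70768922,   0.        , 281.8132406 ],
       [  0.        , 410.70768922, 210.10441263],
       [  0.        ,   0.        ,   1.        ]]), 'xyz': array([1249.42492556, -642.47539122,  809.5478589 ]), 'attitude': array([-0.43329906,  0.81461019,  0.34236711, -0.17733284])}
top {'mtx': array([[454.18517943,   0.        , 280.40154873],
       [  0.        , 454.18517943, 207.01731841],
       [  0.        ,   0.        ,   1.        ]]), 'xyz': array([ 411.60809464,   22.75969106, 1414.86858085]), 'attitude': array([-0.03890077,  0.71277554, -0.6993828 ,  0.03607561])}
{'mtx': array([[345.7408118 ,   0.        , 279.96771741],
       [  0.        , 345.7408118 , 212.0757733 ],
       [  0.        ,   0.        ,   1.        ]]), 'xyz': array([134.0612423 , 666.21544966, 373.329672  ]), 'attitude': array([0.12450479, 0.7994597 , 0.58090571, 0.08894547])}
```

View pics/top0.png

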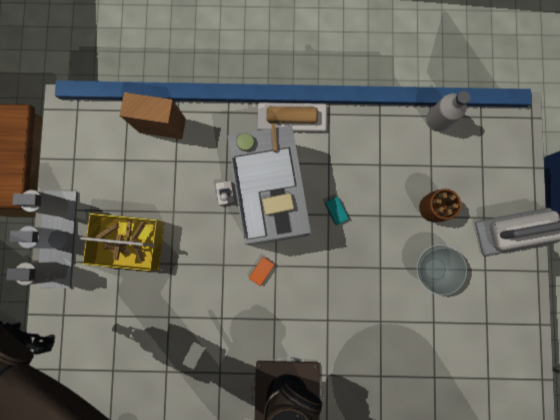

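View pics/scene0.png

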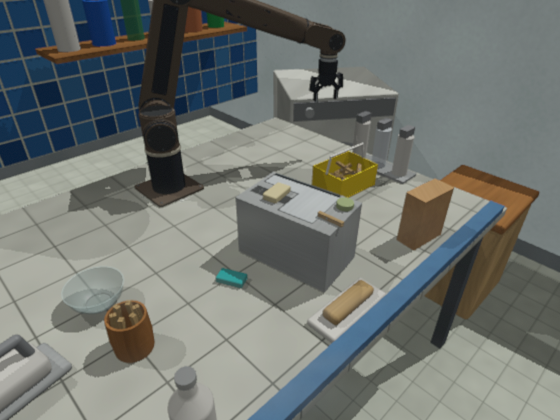

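The top view shows the cabinet at about (270,185), with its +x pointing up the picture. The ivory bar lies across the slot at (278,204). The orange bar at (262,271) and the turquoise one at (337,209) are on the table, so they are look-alikes. I'll confirm this in an enlarged crop.

Run:
```python
import cv2
im=cv2.imread("pics/top0.png")[115:255,205:325]
cv2.imwrite("pics/crop1.png",cv2.resize(im,None,fx=4.2,fy=4.2,interpolation=cv2.INTER_CUBIC))
```

```text
(no output)
```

View pics/crop1.png

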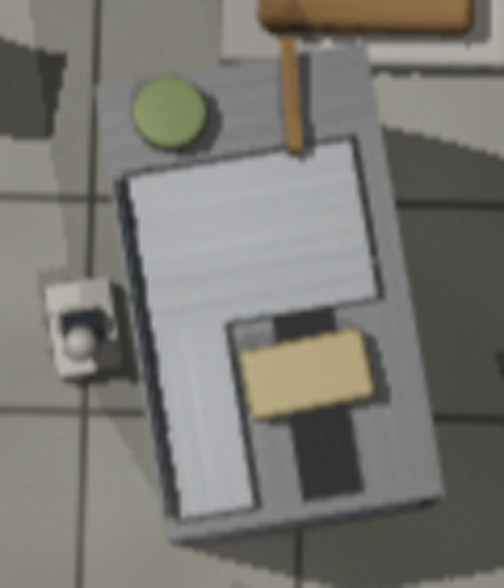

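The crop confirms that the ivory bar at crop (307,372) lies on the ledge across the slot. The wing is on the left, around (215,420), and the hinge is on the left edge. Next I'll fit the cabinet pose.

```bash
cat > h.py <<'E'
import numpy as np
from plant import *
from scipy.spatial.transform import Rotation as R
from scipy.optimize import least_squares
def rot(q): return R.from_quat(np.r_[q[1:],q[0]])
def ray_z(ci,uv,z):
    uv=np.atleast_2d(uv).astype(float); M=ci["mtx"]
    d=np.c_[(uv-[M[0,2],M[1,2]])/[M[0,0],M[1,1]],np.ones(len(uv))]
    d=rot(ci["attitude"]).apply(d); return ci["xyz"]+d*((z-ci["xyz"][2])/d[:,2])[:,None]
def cab2w(c,p): p=np.atleast_2d(p); a=c[2]; return p@np.array([[np.cos(a),np.sin(a)],[-np.sin(a),np.cos(a)]])+c[:2]
def w2cab(c,p): a=c[2]; return (np.atleast_2d(p)-c[:2])@np.array([[np.cos(a),-np.sin(a)],[np.sin(a),np.cos(a)]])
def fit(w,cab): return least_squares(lambda c:(cab2w(c,cab)-w).ravel(),[w[:,0].mean(),w[:,1].mean(),0],loss="soft_l1",f_scale=2)
E
python3 - <<'E'
from h import *
ci=camera_info("top")
f=lambda p:(np.array(p)+.5)/4.2-.5+[205,115]
px=[(128,180),(353,142),(380,298),(230,322),(255,507),(178,520),(98,88),(368,50),(440,498),(172,540)]
cab=np.array([(107,98),(107,-49),(3,-49),(3,51),(-117,51),(-117,98),(170,110),(170,-70),(-130,-70),(-130,110)],float)
w=ray_z(ci,f(px),200)[:,:2]; r=fit(w,cab); c=r.x
print(c,np.round(r.fun.reshape(-1,2),1).tolist())
s=ray_z(ci,f([(240,350),(362,328),(374,390),(253,417)]),220)[:,:2]
sc=w2cab(c,s); print(sc.round(1),sc.mean(0)); np.save("c.npy",c)
st=state(); q=rot(st["eef_rot"]); print(q.as_matrix().round(3))
print(rot(camera_info("wrist")["attitude"]).as_matrix().round(3))
for p in [(-60,75),(-80,0),(-100,70)]: print(p,cab2w(c,p))
E
```

```text
[5.87660978e+02 3.84981418e+01 1.78607462e-01] [[1.3, -0.8], [-0.3, -0.1], [-0.6, 0.5], [-1.0, 2.8], [-0.6, 0.2], [0.2, -2.3], [0.6, 0.8], [4.0, -0.8], [0.1, -3.5], [-1.9, 3.7]]
[[-18.1  44.1]
 [-16.5 -34.2]
 [-56.6 -35.3]
 [-61.4  42.5]] [-38.14587479   4.25387612]
[[-0.951  0.309 -0.001]
 [ 0.309  0.951 -0.002]
 [ 0.    -0.002 -1.   ]]
[[ 0.309  0.907  0.287]
 [ 0.951 -0.294 -0.096]
 [-0.002  0.302 -0.953]]
(-60, 75) [[515.29100364 101.64548353]]
(-80, 0) [[508.93361477  24.285393  ]]
(-100, 70) [[476.81561867  89.6186489 ]]
```

Call:
{"name": "drive_tool", "arguments": {
  "deltas": [
    [0,0,-1,0],
    [0,0,-0.5,0],
    [-0.5,-0.5,0,0],
    [-0.7,-0.7,0,0],
    [-0.7,-0.7,0,0],
    [-0.7,-0.7,0,0],
    [-0.7,-0.7,0,0],
    [-0.7,-0.7,0,0],
    [-0.7,-0.7,0,0],
    [-0.7,-0.7,0,0],
    [-0.7,-0.7,0,0],
    [-0.7,-0.7,0,0]
  ],
  "gripper": 0.59
}}

```text
clock: 1.1
tool_pos: [383.2, 297.5, 290.9]
eef_rot: [-0.0, 0.156, 0.988, -0.0]
force: [1.2, -0.0, -0.6]
finger_gap: 0.593
```

Call:
{"name": "drive_tool", "arguments": {
  "deltas": [
    [-0.7,-0.7,0,0],
    [-0.7,-0.7,0,0],
    [-0.7,-0.7,0,0],
    [-0.7,-0.7,0,0],
    [0,0,0,-1],
    [0,0,0,-1],
    [0,0,0,-1],
    [0,0,0,-1],
    [0,0,0,-1],
    [0,0,0,-1],
    [0,0,0,-0.15],
    [0,0,0,0]
  ]
}}

```text
clock: 2.1
tool_pos: [454.8, 158.2, 290.9]
eef_rot: [-0.0, -0.088, 0.996, -0.0]
force: [0.2, -0.1, 0.0]
finger_gap: 0.591
```

```bash
cat > w.py <<'E'
import sys,cv2
from h import *
c=np.load("c.npy"); st=state(); ci=camera_info("wrist")
if len(sys.argv)>1:
    cv2.imwrite(f"pics/{sys.argv[1]}.png",snapshot("wrist")[:,:,::-1])
m=rot(st["eef_rot"]).as_matrix()
print("t",st["clock"],"cab",w2cab(c,st["tool_pos"][:2]).round(1),"z",st["tool_pos"][2].round(1),"gap",st["finger_gap"],"F",st["force"].round(1))
print("yawerr",np.arctan2(m[1,1],m[0,1])-np.pi/2-c[2],"tool z",m[:,2].round(4),"j",st["joint_positions"].round(2))
E
python3 w.py w1
```

```text
t 2.1 cab [[-109.5  141.4]] z 290.9 gap 0.5910007083207576 F [ 0.2 -0.1  0. ]
yawerr -0.001769016153813252 tool z [-7.e-04 -1.e-04 -1.e+00] j [ 0.12 -0.19  1.97 -0.    1.37 -1.62]
```

View pics/w1.png

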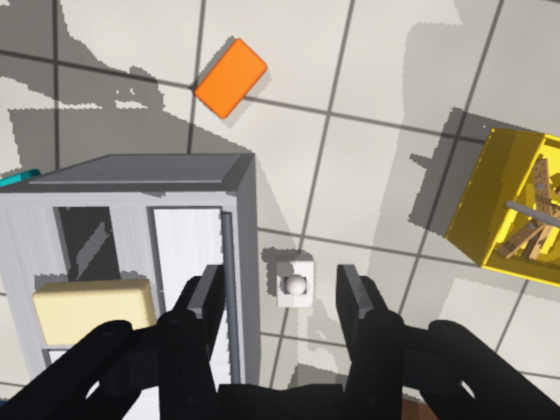

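The wrist view is aligned with the cabinet. The slot starts at about (85,207), the wing's end edge is at (155..222,208), and the soap top spans (37,290) to (157,338). I'll cross-check the pose against these and move over.

Run:
```python
from h import *
c=np.load("c.npy"); ci=camera_info("wrist")
print(w2cab(c,ray_z(ci,[(155,208),(222,208),(63,207),(106,207),(236,192)],200)[:,:2]).round(1).tolist())
print(w2cab(c,ray_z(ci,[(37,290),(150,282)],220)[:,:2]).round(1).tolist())
```

```text
[[-116.2, 53.4], [-116.1, 100.9], [-117.1, -11.6], [-117.1, 18.8], [-127.7, 111.3]]
[[-62.5, -28.3], [-68.6, 51.5]]
```

Call:
{"name": "drive_tool", "arguments": {
  "deltas": [
    [-0.15,-0.9,0,0],
    [-0.15,-0.9,0,0],
    [-0.14,-0.86,0,0],
    [0,0,0,0],
    [0,0,0,0]
  ]
}}

```text
clock: 2.57
tool_pos: [491.4, 55.4, 291.1]
eef_rot: [-0.0, -0.087, 0.996, 0.0]
force: [-0.1, 0.3, -0.5]
finger_gap: 0.59
```

```bash
python3 w.py w2
```

```text
t 2.5667 cab [[-91.7  33.7]] z 291.1 gap 0.5903152661701818 F [-0.1  0.3 -0.5]
yawerr -0.004853377465356912 tool z [-8.e-04  4.e-04 -1.e+00] j [-0.09 -0.16  1.94  0.    1.37 -1.84]
```

View pics/w2.png

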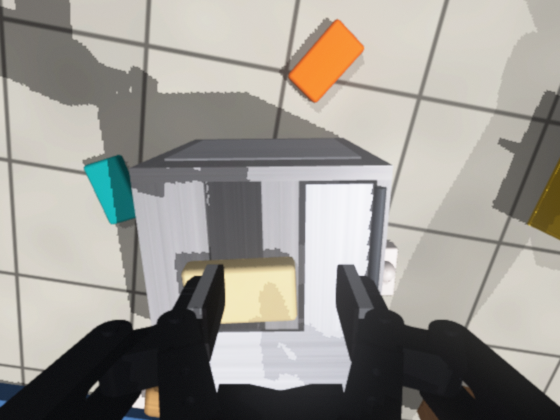

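The fingers are now over the cabinet. The slot starts at (207..262,181), the wing end is at (304..374,183), and the soap's near edge is at row ~262. I'll refine with these.

Run:
```python
from h import *
c=np.load("c.npy"); ci=camera_info("wrist"); st=state()
w=ray_z(ci,[(304,183),(374,183),(207,181),(262,181),(390,165),(135,165),(304,330)],200)[:,:2]
cab=np.array([(-117,51),(-117,98),(-120,-20),(-120,20),(-130,110),(-130,-70),(3,51)],float)
print(w2cab(c,w).round(1).tolist())
r=fit(w,cab); print(r.x,r.fun.reshape(-1,2).round(1).tolist())
for n,cc in(("old",c),("new",r.x)):
    print(n,w2cab(cc,ray_z(ci,[(183,266),(296,259),(298,320)],220)[:,:2]).round(1).tolist(),w2cab(cc,st["tool_pos"][:2]))
# project fingertip rays at tip height
for z in (291,297,303): print(z,w2cab(c,ray_z(ci,[(203,266),(223,264),(337,264),(357,266)],z)[:,:2]).round(1).tolist())
```

```text
[[-116.3, 52.1], [-116.2, 100.6], [-118.0, -15.0], [-117.9, 23.0], [-128.7, 110.5], [-129.3, -63.3], [3.4, 54.2]]
[5.88245123e+02 4.16765511e+01 1.78960194e-01] [[0.1, 2.0], [0.2, 0.5], [-0.5, -2.1], [-1.0, -0.2], [-0.7, 2.4], [1.1, -3.5], [0.7, -0.0]]
old [[-63.2, -31.1], [-68.1, 46.1], [-19.9, 48.1]] [[-91.79276397  34.80402131]]
new [[-64.3, -34.1], [-69.3, 43.1], [-21.0, 45.1]] [[-92.92107451  31.81273099]]
291 [[-98.4, 0.1], [-99.3, 9.3], [-99.1, 61.3], [-98.1, 70.5]]
297 [[-101.3, 1.6], [-102.3, 10.4], [-102.1, 60.3], [-101.1, 69.1]]
303 [[-104.3, 3.0], [-105.2, 11.5], [-105.0, 59.2], [-104.1, 67.6]]
```

Call:
{"name": "drive_tool", "arguments": {
  "deltas": [
    [0.1,0.05,0,0.05],
    [0,0,0.8,0],
    [0,0,0.8,0],
    [0,0,0.4,0],
    [0,0,0.3,0],
    [0,0,0,0],
    [0,0,0,0]
  ],
  "gripper": 0.65
}}

```text
clock: 3.2
tool_pos: [486.8, 58.7, 199.6]
eef_rot: [-0.0, -0.088, 0.996, 0.0]
force: [-0.1, 0.2, -0.1]
finger_gap: 0.653
```

```bash
python3 - <<'E'
import numpy as np
c=np.load("c.npy"); c[1]+=1.7; np.save("c.npy",c)
E
python3 w.py w3
```

```text
t 3.2 cab [[-96.   36.1]] z 199.6 gap 0.6530055525595443 F [-0.1  0.2 -0.1]
yawerr -0.003302471886674485 tool z [-1.e-04  1.e-04 -1.e+00] j [-0.09 -0.1   2.05  0.    1.19 -1.83]
```

View pics/w3.png

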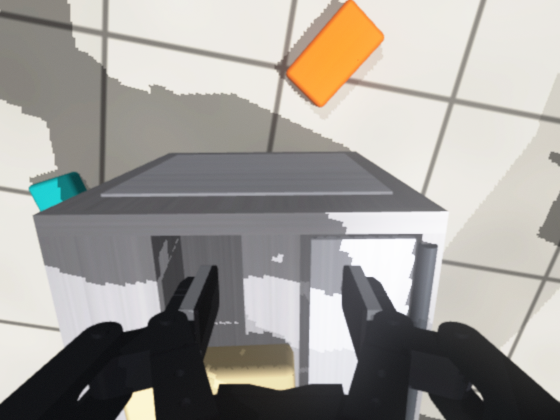

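The left fingertip (205,270) is inside the slot (152..243). The right one (360,270) is over the wing (310..415), with the soap's edge further ahead at row 346. No contact yet, so I'll lower.

Call:
{"name": "drive_tool", "arguments": {
  "deltas": [
    [0,0,0.2,0],
    [0,0,0.2,0],
    [0,0,0.2,0],
    [0,0,0.2,0],
    [0,0,0,0]
  ]
}}

```text
clock: 3.67
tool_pos: [489.1, 57.9, 169.2]
eef_rot: [0.003, -0.087, 0.996, -0.0]
force: [1.5, -1.5, 5.8]
finger_gap: 0.652
```

Call:
{"name": "drive_tool", "arguments": {
  "deltas": [
    [0,0,0.15,0],
    [0,0,0.1,0],
    [0,0,0,0],
    [0,0,0,0],
    [0,0,0,0]
  ]
}}

```text
clock: 4.08
tool_pos: [489.5, 57.1, 160.1]
eef_rot: [0.003, -0.087, 0.996, -0.001]
force: [0.5, -1.6, 4.4]
finger_gap: 0.648
```

```bash
python3 w.py w4; python3 -c "
from plant import *;import cv2
a=snapshot('top')[115:255,205:325,::-1];b=cv2.resize(snapshot('scene')[150:290,200:380,::-1],None,fx=3,fy=3)
w=cv2.imread('pics/w4.png')
import numpy as np
a=cv2.resize(a,(360,420));cv2.imwrite('pics/m4.png',cv2.resize(np.hstack([w[:,100:460],b[:,:440]]),(800,420)))"
```

```text
t 4.0833 cab [[-93.6  34.1]] z 160.1 gap 0.6476400229079171 F [ 0.5 -1.6  4.4]
yawerr -0.0046681368880114316 tool z [ 0.0069 -0.0018 -1.    ] j [-0.09 -0.05  2.08 -0.    1.1  -1.83]
```

View pics/m4.png

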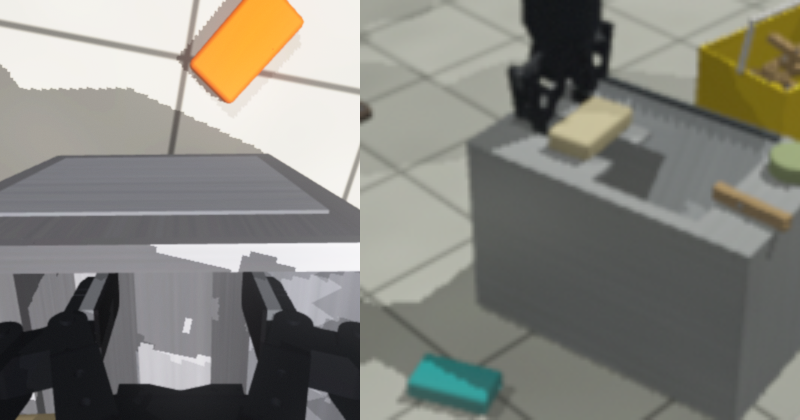

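The flap is held open with the soap still on the ledge. I'll lower slightly for margin, then push along −tool x.

Call:
{"name": "drive_tool", "arguments": {
  "deltas": [
    [0,0,0.08,0],
    [0,0,0,0],
    [-0.1,0,0,0],
    [-0.1,0,0,0],
    [-0.1,0,0,0],
    [-0.1,0,0,0],
    [-0.1,0,0,0],
    [-0.1,0,0,0],
    [-0.1,0,0,0],
    [-0.1,0,0,0],
    [-0.1,0,0,0],
    [-0.1,0,0,0]
  ]
}}

```text
clock: 5.23
tool_pos: [526.2, 63.2, 155.2]
eef_rot: [-0.001, -0.088, 0.996, -0.002]
force: [-4.6, -5.6, 5.5]
finger_gap: 0.65
```

Call:
{"name": "drive_tool", "arguments": {
  "deltas": [
    [-0.1,0,0,0],
    [-0.1,0,0,0],
    [-0.1,0,0,0],
    [-0.1,0,0,0],
    [-0.1,0,0,0],
    [-0.1,0,0,0],
    [-0.1,0,0,0],
    [0,0,0,0]
  ]
}}

```text
clock: 5.9
tool_pos: [554.5, 68.0, 155.6]
eef_rot: [-0.0, -0.088, 0.996, -0.002]
force: [-2.4, -5.2, 4.4]
finger_gap: 0.65
```

```bash
python3 w.py; python3 -c "
from plant import *;import cv2
b=cv2.resize(snapshot('scene')[150:290,200:380,::-1],None,fx=3,fy=3)
cv2.imwrite('pics/m5.png',b)"
```

```text
t 5.9 cab [[-27.7  33.2]] z 155.6 gap 0.6504890973960215 F [-2.4 -5.2  4.4]
yawerr -0.00323225012420586 tool z [-0.     -0.0041 -1.    ] j [-0.06  0.11  1.93 -0.    1.1  -1.8 ]
```

View pics/m5.png

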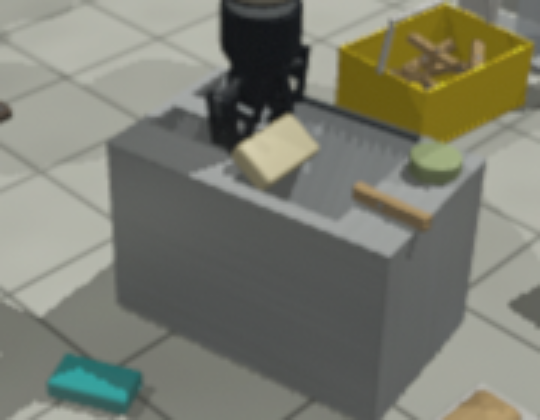

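The soap is over the mouth and tipping in, at (275,150). I'll keep pushing.

Call:
{"name": "drive_tool", "arguments": {
  "deltas": [
    [-0.1,0,0,0],
    [-0.1,0,0,0],
    [-0.1,0,0,0],
    [-0.1,0,0,0],
    [-0.1,0,0,0],
    [-0.1,0,0,0],
    [-0.1,0,0,0],
    [-0.1,0,0,0],
    [-0.1,0,0,0],
    [0,0,0,0],
    [0,0,0,0],
    [0,0,0,0]
  ]
}}

```text
clock: 6.95
tool_pos: [590.0, 75.0, 154.8]
eef_rot: [0.001, -0.087, 0.996, -0.001]
force: [0.1, -4.7, 1.3]
finger_gap: 0.651
```

```bash
python3 w.py; python3 -c "
from plant import *;import cv2,numpy as np
b=cv2.resize(snapshot('scene')[150:290,220:370,::-1],None,fx=3,fy=3)
a=cv2.resize(snapshot('top')[135:255,215:325,::-1],(350,420))
cv2.imwrite('pics/m6.png',np.hstack([b[:,:450],a]))"
```

```text
t 6.95 cab [[ 8.5 33.8]] z 154.8 gap 0.6505912574475577 F [ 0.1 -4.7  1.3]
yawerr -0.004481851092378919 tool z [ 0.0018 -0.0017 -1.    ] j [-0.04  0.18  1.84 -0.    1.11 -1.79]
```

View pics/m6.png

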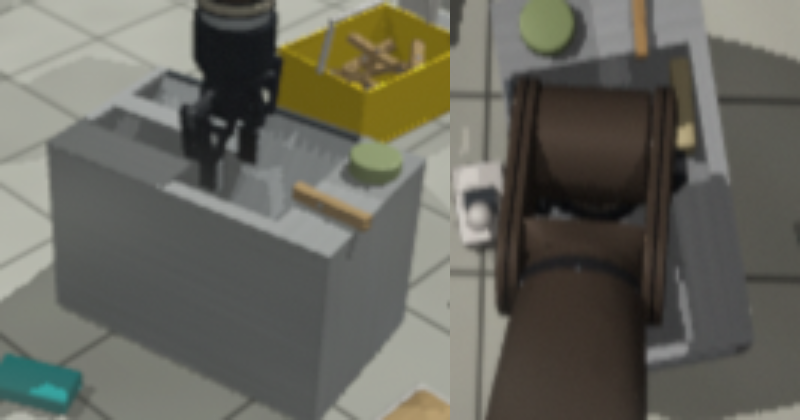

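```bash
python3 -c "
from h import *
c=np.load('c.npy');ci=camera_info('top')
for z in (30,60,100,150):
    p=w2cab(c,ray_z(ci,[(285.5,152),(291,151.5),(286.5,177),(291.5,176)],z)[:,:2]);print(z,p.round(0).tolist())
import cv2
b=cv2.resize(snapshot('top')[140:190,265:310,::-1],None,fx=9,fy=9,interpolation=cv2.INTER_CUBIC)
cv2.imwrite('pics/m7.png',np.clip(b*1.6,0,255).astype('uint8'))
"
```

```text
30 [[137.0, -48.0], [136.0, -65.0], [59.0, -39.0], [60.0, -54.0]]
60 [[130.0, -47.0], [129.0, -64.0], [54.0, -37.0], [54.0, -53.0]]
100 [[121.0, -45.0], [120.0, -61.0], [47.0, -36.0], [48.0, -51.0]]
150 [[110.0, -43.0], [109.0, -58.0], [39.0, -34.0], [39.0, -48.0]]
```

View pics/m7.png

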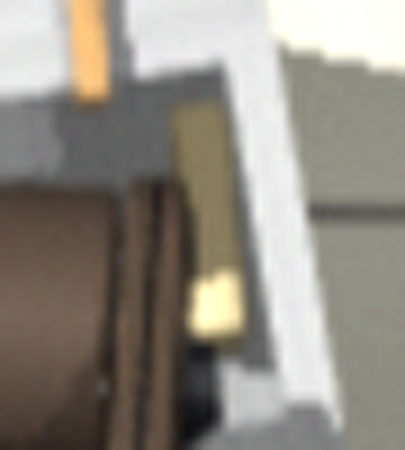

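The soap lies on its long edge against the −y wall, near the cabinet floor. Its top edge is at (205,100) to (215,335) in the crop, and its measured length of about 76 mm fits a z of about 50 mm. Now I'll lift out.

Call:
{"name": "drive_tool", "arguments": {
  "deltas": [
    [0,0,-0.3,0],
    [0,0,-0.5,0],
    [0,0,-0.5,0],
    [0,0,-0.5,0],
    [0,0,-0.8,0],
    [0,0,-0.8,0],
    [1,0,-0.3,0],
    [1,0,0,0],
    [1,0,0,0],
    [1,0,0,0],
    [0,0,0,0],
    [0,0,0,0]
  ]
}}

```text
clock: 8.1
tool_pos: [430.4, 49.2, 302.4]
eef_rot: [0.002, -0.087, 0.996, 0.001]
force: [0.4, -0.3, 0.4]
finger_gap: 0.651
```

Call:
{"name": "drive_tool", "arguments": {
  "deltas": [
    [0,1,0,0],
    [0,1,0,0],
    [0,1,0,0],
    [0,1,0,0],
    [0,1,0,0],
    [0,0,0,0],
    [0,0,0,0],
    [0,0,0,0],
    [0,0,0,0],
    [0,0,0,0]
  ]
}}

```text
clock: 8.93
tool_pos: [397.9, 244.4, 302.1]
eef_rot: [0.0, -0.086, 0.996, 0.0]
force: [0.6, -0.1, -0.5]
finger_gap: 0.649
```

```bash
python3 w.py; python3 -c "
from plant import *;import cv2,numpy as np
b=cv2.resize(snapshot('scene')[150:290,220:370,::-1],None,fx=3,fy=3)
a=cv2.resize(snapshot('top')[115:255,205:325,::-1],(350,420))
cv2.imwrite('pics/m8.png',np.hstack([b[:,:450],a]))"
```

```text
t 8.9333 cab [[-150.4  234.7]] z 302.1 gap 0.6485065158715267 F [ 0.6 -0.1 -0.5]
yawerr -0.006540566439163953 tool z [-0.e+00  2.e-04 -1.e+00] j [ 0.33 -0.24  1.98  0.    1.4  -1.41]
```

View pics/m8.png

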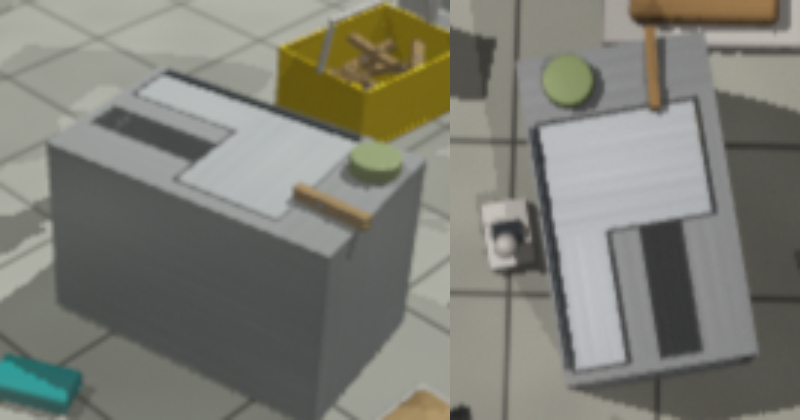

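The flap is shut and flush, the ledge is empty, the puck, peg and switch have not moved, and the arm is clear.

```bash
python3 -c "
from plant import *
print(job_done())"
```

```text
the job is handed in; nothing more can be done
None
```

The soap is inside the cabinet and the flap has closed by itself. I handed the job in at about 9 s of the 35 s allowed; it gives no verdict.

- **What I did:** One fingertip pressed the wing down while the other hung in the slot behind the soap. I held the flap at roughly 0.85–0.9 rad, worked out from the tip depth because the angle can't be read directly. Then I slid the soap gently into the mouth, lifted out and moved clear.
- **Soap:** It lies on its long edge against the −y wall, near the cabinet floor. I estimated its centre at well under 90 mm from its size in the top view, just before the flap closed.
- **Forces:** Wrist force was about 9 N or less at every check. I could not read the force on the soap separately.
- **Last pictures:** The flap is flush, the ledge is empty, and the round soap, clothes peg and switch look unmoved. The basket looks unmoved too. The last pictures don't show the bowl or jar, but the arm never went near them.
- **Disagreement:** The top and wrist cameras differed by about 3 mm on the cabinet's sideways position. I used roughly the midpoint, and it caused no trouble.

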